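# Sort the water samples into their trays

### The arm

A 7-joint arm with a two-finger parallel gripper is mounted at the origin on the work surface. World frame = base frame: x ahead of the robot, y to its left, z up, the work surface at z = 0. Lengths are in m, angles in rad, forces in N, time in s.
With the tool pointing down it reaches from about 0.4 to 0.85 m from the base axis. Payload 4.5 kg.
Tool frame: the origin (TCP) lies midway between the tips of the shut fingers; the grasp point (between the pads) lies 19 mm behind it (manip.hold_point_z is the distance from the TCP to the grasp point, in m); z points along the fingers, y is the line along which they close (so a half turn about z gives the same grasp; the last joint's range is limited). The gripper opens to 85 mm and grips with 20 to 120 N. Pads are 22 mm wide; open, the fingers measure 114 mm over their backs; the gripper's body (76 mm by 85 mm) begins 54 mm behind the grasp point. The pads swing forward as they close: fully open they stand 13 mm farther back than shut.
Start: joints at [-1.117, 0.689, -0.195, 1.565, 0.157, 0.902, -0.215], TCP at [0.255, 0.571, 0.231] pointing down, gripper open.
Joint ranges: [-3.01, 3.01], [-0.46, 2.08], [-1.47, 1.51], [0.13, 2.56], [-1, 4.14], [0.04, 2.09], [-2.66, 2.66]. Speed limits (rad/s): [2.57, 2.57, 3.14, 3.14, 3.14, 3.14, 3.14].

### API

Orientations are given as a 3x3 rotation matrix whose columns are the frame's x, y, z axes.
In Python, from rig import manip gives the robot as it stands. Calls block until the motion is done:
- manip.reach(position, orientation): joint-space move of the TCP to a pose.
- manip.move_l(position, rotation=None, v=0.15): straight line of the TCP; rotation=None keeps the orientation; v is the mean speed in m/s.
- manip.movej(angles): joint-space move.
- manip.set_gripper(opening, grasp_force=None): finger opening in m; grasp_force is the grip in N (None keeps the last); returns when the fingers have stopped.
- manip.hold(seconds).
- manip.inverse_kinematics(position, orientation): joint angles nearest the present ones, or None.
- manip.camera(name): name is "side" or "top" or "wrist"; returns the picture (384x512x3 uint8, red, green, blue); there is no depth.
- manip.camera_model(name): a dict with "intrinsics" (3x3 intrinsics, pixels), "rvec" (rotation vector, rad) and "tvec" (3), from world to camera coordinates, as OpenCV has them; the wrist camera has in their place "mount" (4x4, takes a point from camera to tool coordinates, whose origin is the TCP and whose axes are the flange's). Camera axes: x right, y down, z forward; pixel columns grow to the right and rows downward; lengths in m; the calibration is good to about 2 mm. A picture is of the moment at which its call begins: read the wrist's pose just before it. camera_model takes no time and is no camera call.
A pose or a line that the arm cannot do raises manip.PlanningError and nothing moves.
- manip.job_done(): hands the job in; it is judged then, once.
Readings, each from a call of its own:
- manip.get_time_s(): time.
- manip.get_joint_pos(): joint angles.
- manip.get_qd(): joint speeds.
- manip.get_tau(): joint torques, N m.
- manip.get_ee_pos(): TCP position.
- manip.get_tcp_rot(): TCP orientation.
- manip.get_contact_force(): force on the tool from outside, world axes, zero at the start.
- manip.get_wrist_torque(): the same for the moment, N m.
- manip.get_width(): finger opening in m.
- manip.get_grasp_force(): force on a finger pad.
Only numpy, scipy, OpenCV 4.12 (cv2) and the standard library are available. Lean on these libraries where they do the work, as an engineer would, in place of code of your own. Each camera call takes 0.05 s, during which the arm holds its last target. There are 200 camera calls.

### The job

Sort the five loose water-sample bottles into the three trays by cap colour: blue caps into the blue tray, green into the green, red into the red, each large bottle in the wide bay and each small bottle in the narrow bay of its tray, standing upright on the tray floor. Lower each bottle into its bay before letting go, do not knock any bottle over, and leave the small red bottle that is already in its tray where it stands.

Things in the scene. Friction and masses are not known exactly. Their poses are not given: they have to be found in the camera images.
- blue_large: large sample bottle, white straight-sided plastic jar with a blue ribbed screw cap; cap 50 mm across and 22 mm high, body 47 mm across, 92 mm tall overall, 90 to 180 g. Closed and rigid; the cap is the place to grip. Origin at the centre of its underside, z up along its axis. Stands loose on the table at the start.
- blue_small: small sample bottle, white straight-sided plastic jar with a blue ribbed screw cap; cap 40 mm across and 18 mm high, body 37 mm across, 75 mm tall overall, 50 to 100 g. Closed and rigid; the cap is the place to grip. Origin at the centre of its underside, z up along its axis. Stands loose on the table at the start.
- green_large: large sample bottle, white straight-sided plastic jar with a green ribbed screw cap; cap 50 mm across and 22 mm high, body 47 mm across, 92 mm tall overall, 90 to 180 g. Closed and rigid; the cap is the place to grip. Origin at the centre of its underside, z up along its axis. Stands loose on the table at the start.
- green_small: small sample bottle, white straight-sided plastic jar with a green ribbed screw cap; cap 40 mm across and 18 mm high, body 37 mm across, 75 mm tall overall, 50 to 100 g. Closed and rigid; the cap is the place to grip. Origin at the centre of its underside, z up along its axis. Stands loose on the table at the start.
- red_large: large sample bottle, white straight-sided plastic jar with a red ribbed screw cap; cap 50 mm across and 22 mm high, body 47 mm across, 92 mm tall overall, 90 to 180 g. Closed and rigid; the cap is the place to grip. Origin at the centre of its underside, z up along its axis. Stands loose on the table at the start.
- red_small: small sample bottle, white straight-sided plastic jar with a red ribbed screw cap; cap 40 mm across and 18 mm high, body 37 mm across, 75 mm tall overall, 50 to 100 g. Closed and rigid; the cap is the place to grip. Origin at the centre of its underside, z up along its axis. It already stands in the narrow bay of the red tray at the start and is to stay there.
- blue_tray: blue open plastic tray, fixed, 74 (x) by 134 (y) mm, 34 high, walls and floor 4 thick. A cross wall parts it into two bays: wide, 66 by 66 mm inside, centre y = +30 mm, for a large bottle; narrow, 66 (x) by 56 (y) mm inside, centre y = -35 mm, for a small one. White label cards on its -x face. Origin: centre of its underside, z up. It may stand turned end for end.
- green_tray: green open plastic tray, fixed, 74 (x) by 134 (y) mm, 34 high, walls and floor 4 thick. A cross wall parts it into two bays: wide, 66 by 66 mm inside, centre y = +30 mm, for a large bottle; narrow, 66 (x) by 56 (y) mm inside, centre y = -35 mm, for a small one. White label cards on its -x face. Origin: centre of its underside, z up. It may stand turned end for end.
- red_tray: red open plastic tray, fixed, 74 (x) by 134 (y) mm, 34 high, walls and floor 4 thick. A cross wall parts it into two bays: wide, 66 by 66 mm inside, centre y = +30 mm, for a large bottle; narrow, 66 (x) by 56 (y) mm inside, centre y = -35 mm, for a small one. White label cards on its -x face. Origin: centre of its underside, z up. It may stand turned end for end.

How it is judged:
By the outcome, as a careful person would: the job done as asked, in the order asked, and still so for the second after the job is handed in, with the robot touching nothing.
It also fails if it takes over 120 s, if anything falls off the work surface, if the arm or the gripper's body presses on something with over 40 N, if the wrist force passes 120 N, or if a joint passes its speed limit or range.

## Working session

There is one attempt and no reset: what is moved stays moved. The work goes in short steps, each a Python script; the robot and the scene stay as the last script left them, time stands still between calls to the robot, and variables do not carry over. Pictures are saved under pics/ and viewed, at most 14 in all, crops included, and the job is handed in when it is done.

```bash
mkdir -p pics; ls; python3 - <<'E'
from rig import manip
import cv2,numpy as np
for n in("top","side"):
    cv2.imwrite(f"pics/{n}0.png",manip.camera(n)[:,:,::-1]); m=manip.camera_model(n)
    R=cv2.Rodrigues(np.array(m["rvec"]))[0]; print(n,m["intrinsics"],R.round(3),-R.T@np.array(m["tvec"]).ravel())
print(manip.camera_model("wrist"),manip.get_tcp_rot().round(3),manip.hold_point_z,manip.get_time_s())
E
```

```text
pics
top [[437.43327196   0.         254.78644021]
 [  0.         437.43327196 193.5575769 ]
 [  0.           0.           1.        ]] [[ 0.021 -1.    -0.021]
 [-0.996 -0.019 -0.082]
 [ 0.082  0.023 -0.996]] [ 0.43861836 -0.02168595  0.90828514]
side [[385.77204086   0.         255.04110497]
 [  0.         385.77204086 191.37247823]
 [  0.           0.           1.        ]] [[ 0.774 -0.633 -0.024]
 [-0.358 -0.406 -0.841]
 [ 0.523  0.659 -0.541]] [ 0.06318447 -0.57766158  0.49600558]
{'intrinsics': array([[271.3289584 ,   0.        , 256.73450004],
       [  0.        , 271.3289584 , 193.55679063],
       [  0.        ,   0.        ,   1.        ]]), 'mount': array([[ 1.31310982e-04, -9.65175841e-01, -2.61601949e-01,
         6.57081085e-02],
       [ 9.99999983e-01,  1.59891727e-04, -8.79681986e-05,
         1.25718031e-03],
       [ 1.26732767e-04, -2.61601933e-01,  9.65175845e-01,
        -1.41227768e-01],
       [ 0.00000000e+00,  0.00000000e+00,  0.00000000e+00,
         1.00000000e+00]])} [[-0.913  0.408 -0.001]
 [ 0.408  0.913 -0.002]
 [-0.    -0.002 -1.   ]] 0.0187 0.1
```

View pics/top0.png

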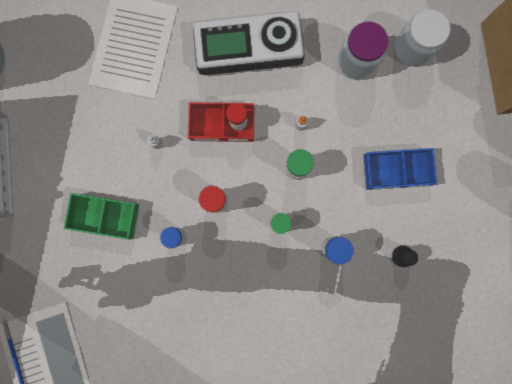

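View pics/side0.png

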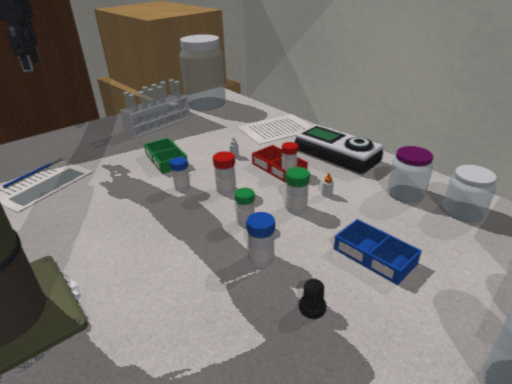

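The top view shows the caps: red large (212,199), blue small (171,238), green large (300,163), green small (281,223), blue large (339,250). The trays are red (222,121), with the small red in its right bay, green (102,217) and blue (400,169). The side view shows label cards on the red and blue trays. None are visible on the green tray, so it may be turned.

```bash
cat > h.py <<'E'
from rig import manip
import cv2,numpy as np
RANGES={'red':[((0,120,60),(8,255,255)),((172,120,60),(180,255,255))],'green':[((45,100,30),(85,255,255))],'blue':[((105,130,40),(128,255,255))]}
def mask(img,c):
    h=cv2.cvtColor(img,cv2.COLOR_RGB2HSV)
    return sum(cv2.inRange(h,np.array(a),np.array(b)) for a,b in RANGES[c])
def cam(n):
    m=manip.camera_model(n); K=m["intrinsics"]
    if n=="wrist":
        T=np.eye(4);T[:3,:3]=manip.get_tcp_rot();T[:3,3]=manip.get_ee_pos();T=T@m["mount"];return K,T[:3,:3],T[:3,3]
    R=cv2.Rodrigues(np.array(m["rvec"]))[0]; return K,R.T,-R.T@np.array(m["tvec"]).ravel()
def cast(c,px,z):
    K,R,o=c; p=np.atleast_2d(px).astype(float)
    d=(R@np.linalg.inv(K)@np.c_[p,np.ones(len(p))].T).T
    return (o+d*((z-o[2])/d[:,2])[:,None])[:,:2]
def blobs(img,c,amin=150):
    cs=cv2.findContours(mask(img,c),cv2.RETR_EXTERNAL,cv2.CHAIN_APPROX_NONE)[0]
    return [k[:,0] for k in cs if cv2.contourArea(k)>amin]
E
python3 - <<'E'
from h import *
img=manip.camera("top");c=cam("top")
for col in RANGES:
    for k in blobs(img,col):
        ctr=cv2.minAreaRect(k)
        out=[]
        for z in(.017,.075,.092):
            r=cv2.minAreaRect((cast(c,k,z)*1000).astype(np.float32)); out.append((z,np.round(r[0]),np.round(r[1]),round(r[2],1)))
        print(col,np.round(ctr[0]),*[out[i] for i in ((0,) if max(out[0][1])>90 else (1,2))])
s=manip.camera("side")
a=cv2.resize(img[100:260,50:450],(800,320),interpolation=cv2.INTER_CUBIC)
b=cv2.resize(s[130:210,130:330],(650,260),interpolation=cv2.INTER_CUBIC)
o=np.zeros((580,800,3),np.uint8);o[:320]=a;o[320:,:650]=b
cv2.imwrite("pics/crop.png",o[:,:,::-1])
E
```

```text
red [212. 198.] (0.017, array([500.,  87.]), array([51., 51.]), 1.2)
red [220. 122.] (0.017, array([661.,  73.]), array([ 78., 135.]), 0.9)
green [280. 223.] (0.017, array([453., -54.]), array([36., 39.]), 1.2)
green [101. 216.] (0.017, array([460., 314.]), array([142.,  74.]), 81.9)
green [300. 162.] (0.017, array([578., -91.]), array([52., 51.]), 1.0)
green [226.  43.] (0.017, array([829.,  66.]), array([44., 78.]), 7.3)
blue [339. 250.] (0.017, array([ 401., -174.]), array([52., 51.]), 45.8)
blue [170. 238.] (0.017, array([419., 169.]), array([39., 39.]), 2.0)
blue [400. 168.] (0.017, array([ 570., -296.]), array([ 74., 141.]), 4.7)
```

View pics/crop.png

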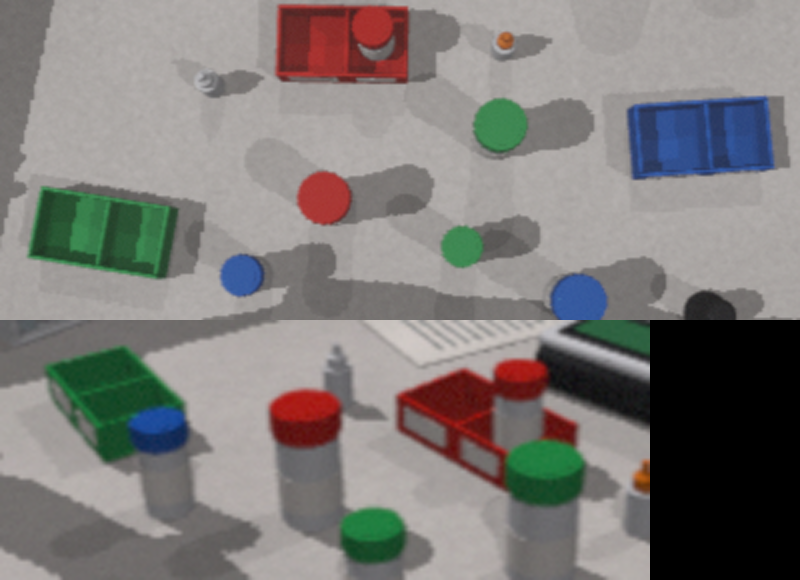

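The side crop shows white cards on the robot-facing (-x) face of all three trays. In the top crop the cross walls sit right of centre (green near x=105, blue near 705, red near 348). So every wide bay is at +y. I'll refine each tray pose with the wrist camera directly above it, starting now.

```bash
cat >> h.py <<'E'
def rot(yaw): # yaw: world direction of tool x; z down
    c,s=np.cos(yaw),np.sin(yaw); return np.array([[c,s,0],[s,-c,0],[0,0,-1.]])
def go(p,yaw):
    """reach with tool-x at yaw or yaw+pi, whichever is the shorter joint move"""
    q0=manip.get_joint_pos(); best=None
    for y in (yaw,yaw+np.pi):
        q=manip.inverse_kinematics(np.array(p),rot(y))
        if q is not None and (best is None or np.abs(q-q0).max()<best[0]): best=(np.abs(np.array(q)-q0).max(),y)
    if best is None: raise RuntimeError("no IK %s"%p)
    manip.reach(np.array(p),rot(best[1])); return best[1]
E
python3 - <<'E'
from h import *
for col,x,y in(('green',.46,.314),('red',.661,.07),('blue',.57,-.296)):
    for yaw in(np.pi/2,-np.pi/2,0,np.pi):
        d=.066*np.array([np.cos(yaw),np.sin(yaw)]); p=[x-d[0],y-d[1],.22]
        if manip.inverse_kinematics(np.array(p),rot(yaw)) is not None: break
    else: print("none",col);continue
    manip.reach(np.array(p),rot(yaw)); c=cam("wrist");im=manip.camera("wrist")
    cv2.imwrite(f"pics/w_{col}.png",im[:,:,::-1])
    print(col,yaw,c[2].round(3),manip.get_time_s())
    for k in blobs(im,col,1500):
        r=cv2.minAreaRect((cast(c,k,.034)*1000).astype(np.float32)); print(np.round(r[0],1),np.round(r[1]),round(r[2],1))
o=np.hstack([cv2.resize(cv2.imread(f"pics/w_{k}.png"),(400,300)) for k in('green','red')])
cv2.imwrite("pics/w.png",o)
E
```

```text
green 1.5707963267948966 [0.46  0.317 0.361] 1.675
[461.3 314.2] [132.  72.] 82.1
red 1.5707963267948966 [0.661 0.074 0.361] 2.925
[468.5  81.6] [60. 70.] 79.3
[661.   73.8] [ 73. 131.] 0.2
blue 1.5707963267948966 [ 0.572 -0.293  0.361] 4.3833
[ 569.1 -291.7] [ 72. 132.] 4.7
```

View pics/w.png

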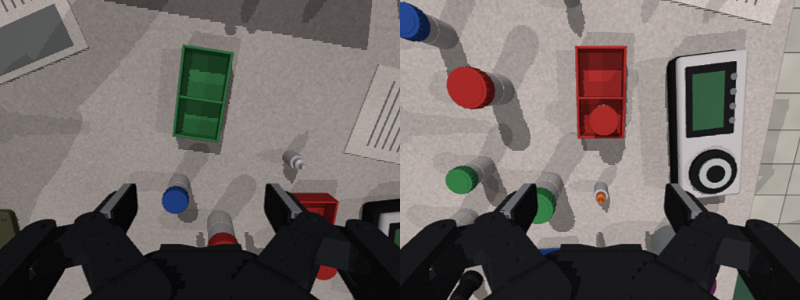

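The wrist views match the tray sizes to within 3 mm. The cross walls confirm the wide bay at +y in the green tray (205,75 in the left half) and the red tray (600,75 in the right half). I'll start picking with blue large, centring the wrist camera over each bottle first.

```bash
cat >> h.py <<'E'
TR={'green':(.4613,.3142,-7.9),'red':(.661,.0738,.2),'blue':(.5693,-.2925,4.7)}
EST={('blue','large'):(.405,-.163),('blue','small'):(.42,.155),('green','large'):(.567,-.083),('green','small'):(.453,-.05),('red','large'):(.494,.077)}
H={'large':.092,'small':.075}; CAP={'large':.022,'small':.018}; W={'large':.05,'small':.04}
YAW=np.pi/2
def locate(col,size,xy):
    manip.reach(np.array([xy[0],xy[1]-.066,.25]),rot(YAW)); c=cam("wrist"); im=manip.camera("wrist")
    best=None
    for k in blobs(im,col,300):
        p,r=cv2.minEnclosingCircle((cast(c,k,H[size])*1000).astype(np.float32)); p=np.array(p)/1000
        d=np.linalg.norm(p-xy)
        if best is None or d<best[0]: best=(d,p,r)
    print(col,size,"cap at",best[1].round(4),"dia",round(2*best[2],1),"off",round(best[0],4))
    assert best[0]<.02 and abs(2*best[2]-W[size]*1000)<4
    return best[1]
def bay(col,size):
    x,y,a=TR[col]; a=np.deg2rad(a); o=.030 if size=='large' else -.035
    return np.array([x-o*np.sin(a),y+o*np.cos(a)])
def transfer(col,size):
    p=locate(col,size,np.array(EST[col,size])); R=rot(YAW)
    z=H[size]-CAP[size]/2-manip.hold_point_z-.004
    manip.set_gripper(.075); manip.reach(np.r_[p,.16],R); manip.move_l(np.r_[p,z],v=.1)
    manip.set_gripper(.02,40); w=manip.get_width(); print("width",w,"force",manip.get_grasp_force())
    assert abs(w-W[size])<.005
    manip.move_l(np.r_[p,.24],v=.15); b=bay(col,size)
    manip.reach(np.r_[b,.24],R); manip.move_l(np.r_[b,z+.03],v=.15); f0=manip.get_contact_force()
    print("carry width",manip.get_width(),"err",(manip.get_ee_pos()[:2]-b).round(4))
    manip.move_l(np.r_[b,z+.0055],v=.04); print("dF",(manip.get_contact_force()-f0).round(1),"t",manip.get_time_s())
def release():
    p=manip.get_ee_pos(); manip.set_gripper(.075); manip.move_l(np.r_[p[:2],.2],v=.15)
    print("t",manip.get_time_s())
E
python3 - <<'E'
from h import *
transfer('blue','large')
cv2.imwrite("pics/s1.png",np.hstack([manip.camera("side")[100:350,100:450],manip.camera("wrist")[:250,50:450]])[:,:,::-1])
E
```

```text
blue large cap at [ 0.405  -0.1595] dia 49.2 off 0.0035
width 0.048585588880419896 force 40.37107050418854
carry width 0.04886768091114774 err [ 0.0007 -0.0002]
dF [ 0.3 -0.2 -0.2] t 11.6833
```

View pics/s1.png

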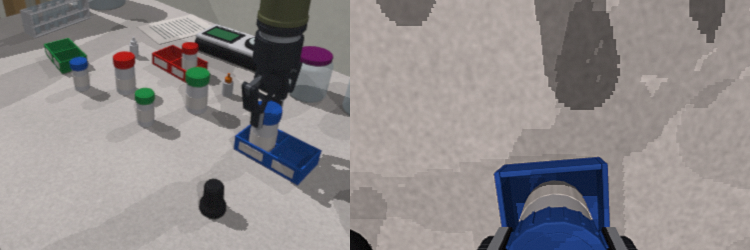

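The bottle is upright inside the wide blue bay: side crop (268,130), wrist crop (553,200). I'll lower it until it touches the floor, release, and go on to the next.

```bash
cat >> h.py <<'E'
def settle():
    f0=manip.get_contact_force()[2]; p=manip.get_ee_pos()
    for i in range(1,6):
        manip.move_l(np.r_[p[:2],p[2]-.001*i],v=.01); f=manip.get_contact_force()[2]-f0
        if abs(f)>2: break
    print("lowered",i,"mm, dFz",round(f,1)); release()
E
python3 - <<'E'
from h import *
settle(); transfer('blue','small'); settle()
cv2.imwrite("pics/s2.png",np.hstack([manip.camera("side")[100:350,100:450],manip.camera("top")[100:350,50:450]])[:,:,::-1])
E
```

```text
lowered 1 mm, dFz 2.5
t 13.4833
blue small cap at [0.4218 0.1597] dia 39.2 off 0.005
width 0.03875470840677911 force 39.59481596946716
carry width 0.038572740605820596 err [ 0.0008 -0.0004]
dF [-0.6  0.4  0.1] t 22.7833
lowered 2 mm, dFz 7.2
t 24.9083
```

View pics/s2.png

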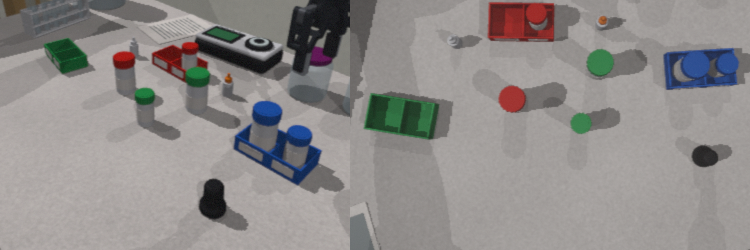

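Both blue bottles stand upright in their bays (side crop: large at 265,125, small at 297,145). Green and red are next.

```bash
python3 - <<'E'
from h import *
for k in(('green','large'),('green','small'),('red','large')): transfer(*k); settle()
manip.reach(np.array([.45,-.05,.3]),rot(YAW))
cv2.imwrite("pics/s3.png",np.hstack([manip.camera("side")[100:350,100:450],manip.camera("top")[60:310,50:450]])[:,:,::-1])
print(manip.get_time_s())
E
```

```text
green large cap at [ 0.569  -0.0847] dia 49.1 off 0.0026
width 0.04899123624540966 force 40.81753492355347
carry width 0.04874264718138386 err [0.0007 0.0003]
dF [-0.2  0.6  1. ] t 32.975
lowered 1 mm, dFz 5.9
t 34.6833
green small cap at [ 0.4533 -0.0505] dia 39.0 off 0.0006
width 0.03910536777502357 force 39.60762798786163
carry width 0.038602274194940556 err [0.0006 0.0002]
dF [ 0.2 -0.2  0.2] t 43.6333
lowered 2 mm, dFz 8.7
t 45.7583
red large cap at [0.4963 0.0805] dia 50.1 off 0.0041
width 0.04905238072477282 force 40.64878821372986
carry width 0.04912787121276675 err [0.0008 0.0002]
dF [0.6 0.3 0.8] t 53.125
lowered 1 mm, dFz 4.3
t 54.8417
56.025
```

View pics/s3.png

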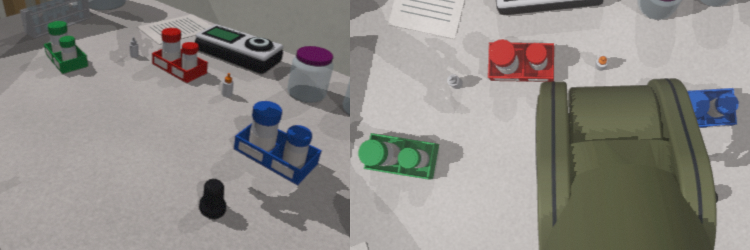

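All six bottles stand upright in the right bays: green at (58,38), red at (180,50) and blue at (280,130) in the side crop. The arm is clear of everything.

```bash
python3 -c "
from rig import manip
print(manip.job_done())"
```

```text
the job is handed in; nothing more can be done
None
```

All five loose bottles now stand upright in the correct bays of their colour-matched trays, the small red bottle was left where it stood, and the job was handed in after about 56 s.

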